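# Fetch the parts tin from behind the jar and the bottle

## Robot

A 6-joint arm with a two-finger parallel gripper is mounted at the origin on a cart in front of the work surface, level with it; the furniture and walls round the work are solid. World frame = base frame: x ahead of the robot, y to its left, z up, the work surface at z = 0. Lengths are in mm, angles in rad, forces in N, time in s.
With the tool pointing down it reaches from about 350 to 775 mm from the base axis. Payload 7.3 kg.
Tool frame: the origin (TCP) lies at the very end of the fingers, on their centre line; the grasp point (between the pads) lies 19 mm behind it; z points along the fingers, y is the line along which they close (so a half turn about z gives the same grasp; the last joint's range is limited). The gripper opens to 92 mm and grips with 3 to 60 N. Pads are 19 mm wide; open, the fingers measure 130 mm over their backs; the gripper's body (75 mm by 190 mm) begins 47 mm behind the grasp point.
Start: joints at [1.045, 0.342, 1.524, -0, 1.275, -0.146], TCP at [194.623, 487.613, 226.741] pointing down, gripper open.
Joint ranges: [-2.53, 2.53], [-0.77, 2.02], [0.04, 2.7], [-1, 4.14], [0.28, 2.66], [-3.11, 3.11]. Speed limits (rad/s): [2.57, 2.57, 3.14, 3.14, 3.14, 3.14].

## Interface

Orientations are given as [roll, pitch, yaw] about the fixed x, y, z axes, in that order (R = Rz(yaw) Ry(pitch) Rx(roll)).
In Python, from plant import get_obs, vision, workorder gives the robot as it stands.
- The arm moves only by the shell command python3 -m pendant 'ROWS' [OPENING]. ROWS is a JSON object of lists of equal length, an entry for each row: "dp": the shift along the tool's x, y, z in m, a list of three; "rotation": the turn, a rotation vector about the tool's x, y, z in rad, a list of three. A call has 1 to 8 rows; each row is the pose to reach, as a shift and turn from the pose commanded when the call began, along the tool's axes at that moment; what a row does not reach only later rows make up. A row lasts 1/8 s, in which the tool goes at most 62.5 mm and 10.7 degrees, less where a joint would pass 70% of its speed; a pose out of reach is approached as far as the arm can. A call with a gripper value outside its range is refused whole. OPENING is the finger opening in m, from 0 to 0.0918, set as the call begins (- or left out, the last holds). The fingers move at their own pace and stop on an object; the grip force is fixed at half the most. Time passes only in rows, so rows that repeat a pose let the fingers close. It gives the time, the measured TCP pose, the force, the opening and the grip force at its end, in the units of the state.
- get_obs(): the state, without advancing time (a new reading comes with each control period).
- vision.capture(name): name is "scene" or "side" or "wrist"; returns a dict with "pixels" (480x640x3 uint8, red, green, blue), "vfov" (degrees; the focal length in pixels is half the picture's height over the tangent of half this angle, whatever the lens; pixels are square), "cx", "cy" (the principal point, pixels), "pose" (4x4, takes a point from camera to world coordinates); the wrist camera has in their place "T_tool_cam" (4x4, takes a point from camera to tool coordinates, whose origin is the TCP and whose axes are the flange's). Camera axes: x right, y up, looking along -z (the intrinsics and any distortion apply to the point x, -y, -z); pixel columns grow to the right and rows downward; lengths in mm; the calibration is good to about 2 mm. A picture is of the moment at which its call begins: read the wrist's pose just before it. There is no depth.
- workorder.close_job(): hands the job in; it is judged then, once.
The state is a dict: "time": time; "joint_positions": joint angles; "dq": joint speeds; "tau": joint torques, N m; "tool_pos": TCP position; "tcp_rot": TCP orientation; "contact_force": force on the tool from outside, world axes, zero at the start; "moment": the same for the moment, N m; "grip_width": finger opening in mm; "finger_force": force on a finger pad.
Only numpy, scipy, OpenCV 4.12 (cv2) and the standard library are available. Lean on these libraries where they do the work, as an engineer would, in place of code of your own. Each camera call takes 0.05 s, during which the arm holds its last target. There are 200 camera calls.

## Task

Get the small round tin out of the wooden caddy for the repair job: first lift the white jar and the black bottle that stand in front of it over to the cork mat, then set the tin flat in the middle of the cream round lid while both wait on the mat, and only then stand the jar and the bottle back on the caddy, each on the very spot where it stood at the start. Keep all three upright throughout and do not shift the suction cup or the reel of solder wire.

Things in the scene. Friction and masses are not known exactly. Their poses are not given: they have to be found in the camera images.
- caddy: flat wooden caddy, fixed, 170 (x) by 150 (y) mm, board 4 mm thick. Origin at the centre of its underside, x axis from its front (robot side) to its back, z up. At its front two standing places, marked by thin flush dark circles 49 mm across at x = -35, y = +27 and -27 mm: jar on one, bottle on the other, blocking the fingers' way to the front of the tin behind them.
- caddy_bay (a point): centre of the tin's bay, on the board's top (caddy x = 20, y = 0, z = 4 mm; same axes). Cheeks 6 mm thick, 22 mm high above the board, x = -27 to 31 mm from here, inner faces at y = +34 and -34 mm: no finger fits beside the tin, so grip it along x, one finger in front, one behind. A lip 6 mm above the board closes the back at x = 61 mm from here.
- jar: loose white screw-top jar, upright cylinder 43 mm in diameter (44 over its lid), 45 mm high, about 50 g. Origin at the centre of its underside.
- glue: loose small black bottle, upright, 32 mm in diameter up to about 45 mm, then narrowing visibly to a nozzle, 78 mm high in all (solid to the touch as a 32 mm cylinder to its full height), about 30 g. Origin at the centre of its underside.
- tin: loose flat round tin with a pressed lid, 56 mm in diameter, 22 mm high, about 50 g, standing in the caddy's bay. Origin at the centre of its underside.
- cork_mat: thin rectangular cork mat, fixed on the desk, 160 (x) by 110 (y) by 3 mm, the side area on which the jar and the bottle wait. Origin at the centre of its underside.
- round_lid: round cream-coloured jar lid lying flat on the desk as a stand, fixed, 92 mm in diameter, 12 mm high with a flat top. Origin at the centre of its underside.
- suction: bystander: loose red suction cup with a wire ring on top, 55 mm in diameter, 45 mm high. Origin at the centre of its underside. To be left alone.
- reel: bystander: loose upright reel of solder wire with dark flanges, 52 mm in diameter, 30 mm high. Origin at the centre of its underside. To be left alone.
Not all that is in view belongs to the job. What is shaped like the glue but orange or turquoise is not meant.

How it is judged (in metres and radians):
On the way, in this order (a step that is already met when the one before it is completed fails the run):
1. jar and bottle both stand released on the cork mat while the tin is still in its bay (x of jar in the frame of cork_mat between -0.075 and 0.075 m and y of jar in the frame of cork_mat between -0.05 and 0.05 m and height (world z) of each of jar, glue below 0.008 m and angle between each of jar, glue's own z axis and vertical below 0.12 rad and linear speed of each of jar, glue below 0.03 m/s and x of glue in the frame of cork_mat between -0.075 and 0.075 m and y of glue in the frame of cork_mat between -0.05 and 0.05 m and contact force between the fingers and jar below 0.1 N and contact force between the fingers and glue below 0.1 N and distance of tin from where it was at the start of the episode below 0.015 m), for 0.2 s.
2. the tin lies released in the middle of the round lid while jar and bottle still wait on the mat (horizontal distance between tin and round_lid below 0.015 m and height (world z) of tin between 0.007 and 0.017 m and angle between tin's own z axis and vertical below 0.1 rad and linear speed of each of tin, jar, glue below 0.03 m/s and x of jar in the frame of cork_mat between -0.075 and 0.075 m and y of jar in the frame of cork_mat between -0.05 and 0.05 m and height (world z) of each of jar, glue below 0.008 m and angle between each of jar, glue's own z axis and vertical below 0.12 rad and x of glue in the frame of cork_mat between -0.075 and 0.075 m and y of glue in the frame of cork_mat between -0.05 and 0.05 m and contact force between the fingers and tin below 0.1 N), for 0.2 s.
At the end, for the whole second after the job is handed in: The tin rests flat on the round lid with its centre within 15 mm of the lid's centre; jar and bottle stand upright on the caddy, each within 12 mm of where it stood at the start; all released and at rest (horizontal distance between tin and round_lid below 0.015 m and height (world z) of tin between 0.007 and 0.017 m and angle between each of tin, jar, glue's own z axis and vertical below 0.1 rad and linear speed of tin below 0.03 m/s and distance of each of jar, glue from where it was at the start of the episode below 0.012 m and linear speed of each of jar, glue below 0.02 m/s and contact force between the fingers and anything else below 0.1 N); the robot touches nothing.
It fails at once if the jar is tipped by more than about 35 degrees (angle between jar's own z axis and vertical above 0.6 rad).
It fails at once if the bottle is tipped by more than about 35 degrees (angle between glue's own z axis and vertical above 0.6 rad).
It fails at once if the tin is tipped by more than about 35 degrees (angle between tin's own z axis and vertical above 0.6 rad).
It fails at once if the suction cup is shifted by more than 20 mm (distance of suction from where it was at the start of the episode above 0.02 m).
It fails at once if the reel of solder wire is shifted by more than 20 mm (distance of reel from where it was at the start of the episode above 0.02 m).
It also fails if it takes over 128 s, if anything falls off the work surface, if the arm or the gripper's body presses on something with over 40 N, if the wrist force passes 120 N, or if a joint passes its speed limit or range.

## Working session

There is one attempt and no reset: what is moved stays moved. The work goes in short steps, Python scripts to look and compute and a shell command to move; the robot and the scene stay as the last step left them, time stands still between calls to the robot, and variables do not carry over. Pictures are saved under pics/ and viewed, at most 14 in all, crops included, and the job is handed in when it is done.

```bash
ls; mkdir -p pics; python3 - <<'E'
from plant import get_obs, vision
import cv2,numpy as np
o=get_obs();print(o)
for n in("scene","side"):
    c=vision.capture(n);cv2.imwrite(f"pics/{n}0.png",c["pixels"][:,:,::-1])
    print(n,{k:(np.round(v,3).tolist() if hasattr(v,'tolist') else v) for k,v in c.items() if k!="pixels"})
E
```

```text
pics
{'time': 0.0, 'joint_positions': array([ 1.04498827e+00,  3.42701735e-01,  1.52501376e+00, -1.01171694e-05,
        1.27538352e+00, -1.45977775e-01]), 'dq': array([-0.00136624, -0.00082143,  0.00102311,  0.00060613, -0.0026024 ,
       -0.00030964]), 'tau': array([ 1.00502239e-03, -4.31234658e+01, -2.44226503e+01,  7.18686660e-02,
        5.58083807e-02, -1.23327836e-04]), 'tool_pos': array([194.41804503, 487.24214411, 226.05698638]), 'tcp_rot': array([-3.14010090e+00, -2.09544279e-04,  2.76176517e+00]), 'contact_force': array([ 0.06677321,  0.2209584 , -0.35155658]), 'moment': array([-0.0240072 ,  0.03294571, -0.02162724]), 'finger_force': 0.0, 'grip_width': 91.9701999586934}
scene {'vfov': 53.75046827734313, 'cx': 311.42069374380077, 'cy': 237.29852039084548, 'pose': [[0.647, 0.406, -0.645, -69.616], [-0.763, 0.335, -0.553, -542.375], [-0.009, 0.85, 0.527, 538.852], [0.0, 0.0, 0.0, 1.0]]}
side {'vfov': 50.67615766101149, 'cx': 317.00320402146104, 'cy': 239.98452920446064, 'pose': [[0.998, 0.017, -0.068, 424.175], [-0.068, 0.466, -0.882, -1152.673], [0.017, 0.884, 0.466, 616.588], [0.0, 0.0, 0.0, 1.0]]}
```

View pics/scene0.png

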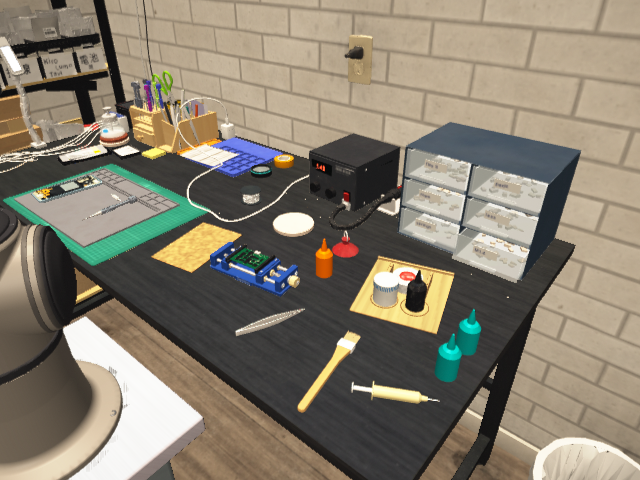

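View pics/side0.png

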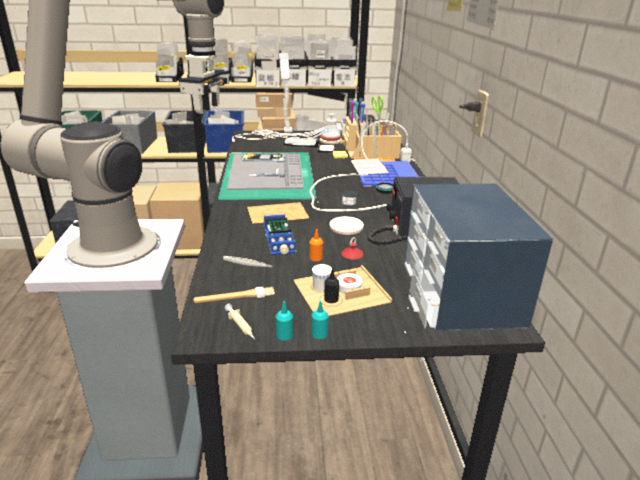

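The scene view shows the caddy at about (403,292) with the jar (386,289), bottle (416,293) and tin (407,279). The lid is at (294,224), the mat (197,247), the suction cup (345,243) and an orange decoy (324,260). The side view shows the same layout: caddy (342,291), lid (347,226), mat (278,213).

```bash
cat > h.py <<'E'
import numpy as np, cv2
from scipy.spatial.transform import Rotation as R
from plant import get_obs, vision
def cam(name):
    o=get_obs(); c=vision.capture(name)
    if name=="wrist":
        T=np.eye(4);T[:3,:3]=R.from_euler('xyz',o['tcp_rot']).as_matrix();T[:3,3]=o['tool_pos']
        c['pose']=T@c['T_tool_cam']
    return c
def ray(c,uv):
    f=240/np.tan(np.radians(c['vfov']/2)); uv=np.atleast_2d(uv).astype(float)
    d=np.c_[(uv[:,0]-c['cx'])/f,-(uv[:,1]-c['cy'])/f,-np.ones(len(uv))]@c['pose'][:3,:3].T
    return c['pose'][:3,3],d
def plane(c,uv,z):
    p,d=ray(c,uv); return p+d*((z-p[2])/d[:,2])[:,None]
def proj(c,P):
    f=240/np.tan(np.radians(c['vfov']/2)); q=(np.atleast_2d(P)-c['pose'][:3,3])@c['pose'][:3,:3]
    return np.c_[c['cx']+f*q[:,0]/-q[:,2],c['cy']+f*q[:,1]/q[:,2]]
def blob(mask,near=None):
    cs=cv2.findContours(mask.astype(np.uint8),cv2.RETR_EXTERNAL,cv2.CHAIN_APPROX_NONE)[0]
    return max(cs,key=cv2.contourArea)[:,0,:]
def win(mask,u0,v0,u1,v1):
    m=np.zeros_like(mask);m[v0:v1,u0:u1]=mask[v0:v1,u0:u1];return m
def hsv(c): return cv2.cvtColor(c['pixels'],cv2.COLOR_RGB2HSV).astype(int)
E
python3 - <<'E'
from h import *
W={'scene':dict(mat=(145,215,250,280),lid=(268,208,320,242),cad=(345,255,460,335)),
   'side':dict(mat=(240,200,315,226),lid=(326,214,370,238),cad=(290,262,395,318))}
for n in W:
    c=cam(n);H=hsv(c);S,V=H[...,1],H[...,2]
    wood=(H[...,0]>8)&(H[...,0]<32)&(S>50)&(V>110)
    for k,z in(('mat',3),('cad',4)):
        b=blob(win(wood,*W[n][k])); P=plane(c,b,z)[:,:2]
        r=cv2.minAreaRect(P.astype(np.float32)); print(n,k,np.round(r[0]),np.round(r[1]),round(r[2],1), np.round(cv2.boxPoints(r)).tolist())
    b=blob(win((V>150)&(S<90),*W[n]['lid'])); P=plane(c,b,12)[:,:2]
    print(n,'lid',cv2.minEnclosingCircle(P.astype(np.float32)),np.round(P.min(0)),np.round(P.max(0)))
c=cam('scene')
for k,uv,z in(('jar top',(386,280),49),('tin',(407,274),26),('glue base',(416,308),4),('suction base',(345,251),0),('reel?',(250,196),15),('vise',(255,265),20),('orange base',(324,273),0)):print(k,plane(c,uv,z).round())
c=cam('side')
for k,uv,z in(('jar top',(321,269),49),('tin',(349,279),26),('glue base',(332,300),4),('suction base',(353,255),0),('reel?',(349,199),15),('orange base',(316,258),0)):print('s',k,plane(c,uv,z).round())
E
```

```text
scene mat [412. 186.] [164. 113.] 10.6 [[321.0, 227.0], [342.0, 116.0], [503.0, 146.0], [483.0, 257.0]]
scene cad [ 554. -227.] [184. 151.] 16.8 [[445.0, -182.0], [488.0, -326.0], [664.0, -273.0], [621.0, -128.0]]
scene lid ((594.4275512695312, 80.98892974853516), 53.59906768798828) [545.  31.] [646. 131.]
side mat [410. 185.] [165. 125.] 10.6 [[318.0, 231.0], [341.0, 108.0], [503.0, 138.0], [480.0, 261.0]]
side cad [ 551. -226.] [180. 167.] 17.0 [[440.0, -173.0], [489.0, -332.0], [661.0, -279.0], [613.0, -120.0]]
side lid ((597.1321411132812, 76.62919616699219), 57.00742721557617) [551.  21.] [645. 133.]
jar top [[ 506. -216.   49.]]
tin [[ 573. -220.   26.]]
glue base [[ 524. -269.    4.]]
suction base [[594. -64.   0.]]
reel? [[623. 249.  15.]]
vise [[422.  21.  20.]]
orange base [[507. -79.   0.]]
s jar top [[ 506. -214.   49.]]
s tin [[ 567. -221.   26.]]
s glue base [[ 526. -267.    4.]]
s suction base [[597. -70.   0.]]
s reel? [[626. 245.  15.]]
s orange base [[505. -81.   0.]]
```

The two views agree within about 5 mm. The caddy centre is at about (553,-227) with yaw 17°, the mat at (411,186) with yaw 10.5°, and the lid at (596,79). Next I'll move over the caddy for a close look with the wrist camera.

```bash
cat >> h.py <<'E'
def go(x,y,z,yaw):
    "prints shift in tool axes (m) and tool-z turn (rad, with tilt correction) to world target"
    o=get_obs(); M=R.from_euler('xyz',o['tcp_rot']).as_matrix()
    d=M.T@(np.array([x,y,z])-o['tool_pos'])/1000
    r=(R.from_matrix(M).inv()*R.from_euler('xyz',[np.pi,0,yaw])).as_rotvec()
    print('t',round(o['time'],2),'at',o['tool_pos'].round(1),'rot',o['tcp_rot'].round(4),'w',round(o['grip_width'],1),'dp',d.round(4),'rot',r.round(4),'rows',round(np.linalg.norm(d)/.0625,1))
if __name__=="__main__":
    import sys; a=list(map(float,sys.argv[1:])); go(*a)
E
python3 h.py 530 -225 300 1.866; python3 - <<'E'
from h import *
c=cam('scene');print(plane(c,[(403,228),(455,257),(522,277)],0).round(), cam('wrist')['T_tool_cam'].round(2))
E
```

```text
t 0.3 at [194.6 487.5 226.5] rot [-3.1412e+00 -1.0000e-04  2.7618e+00] w 91.6 dp [-0.5757 -0.5374 -0.0733] rot [-4.000e-04  1.000e-04  8.958e-01] rows 12.7
[[ 750. -108.    0.]
 [ 717. -248.    0.]
 [ 735. -375.    0.]] [[   0.      0.97    0.25   67.43]
 [   1.     -0.     -0.      0.4 ]
 [  -0.      0.25   -0.97 -158.92]
 [   0.      0.      0.      1.  ]]
```

```bash
python3 -m pendant '{"dp":[[-0.04,-0.037,-0.008],[-0.08,-0.075,-0.016],[-0.12,-0.112,-0.024],[-0.16,-0.15,-0.032],[-0.2,-0.187,-0.04],[-0.24,-0.225,-0.048],[-0.28,-0.262,-0.056],[-0.32,-0.3,-0.064]],"rotation":[[0,0,0.11],[0,0,0.22],[0,0,0.33],[0,0,0.44],[0,0,0.55],[0,0,0.66],[0,0,0.78],[0,0,0.896]]}' 0.07; python3 h.py 530 -225 300 1.866
```

```text
time: 1.4
tool_pos: [381.1, 88.7, 291.3]
tcp_rot: [3.141, 0.0, 1.862]
contact_force: [0.1, 0.4, -1.1]
grip_width: 70.2
finger_force: 0.0
t 1.4 at [381.1  88.7 291.3] rot [3.1405e+00 1.0000e-04 1.8619e+00] w 70.2 dp [-0.3432  0.0526 -0.0086] rot [ 0.0011  0.0001 -0.0041] rows 5.6
```

```bash
python3 h.py 530 -225 300 1.866
```

```text
t 1.4 at [381.1  88.7 291.3] rot [3.1405e+00 1.0000e-04 1.8619e+00] w 70.2 dp [-0.3432  0.0526 -0.0086] rot [ 0.0011  0.0001 -0.0041] rows 5.6
```

```bash
python3 -m pendant '{"dp":[[-0.058,0.009,-0.0015],[-0.116,0.018,-0.003],[-0.174,0.027,-0.0045],[-0.232,0.036,-0.006],[-0.29,0.045,-0.0075],[-0.343,0.0526,-0.0086],[-0.343,0.0526,-0.0086],[-0.343,0.0526,-0.0086]],"rotation":[[0,0,0],[0,0,0],[0,0,0],[0,0,0],[0,0,0],[0,0,0],[0,0,0],[0,0,0]]}'; python3 - <<'E'
from h import *
o=get_obs();print(o['tool_pos'],o['tcp_rot'])
c=cam('wrist');cv2.imwrite('pics/w1.png',c['pixels'][:,:,::-1]);np.save('w1.npy',c,allow_pickle=True)
print(c['vfov'],c['cx'],c['cy'],proj(c,[(512,-211,49),(527,-263,82),(572,-221,26),(553,-227,4)]))
E
```

```text
time: 2.4
tool_pos: [530.3, -222.1, 298.9]
tcp_rot: [-3.141, -0.001, 1.866]
contact_force: [0.2, 0.5, 0.0]
grip_width: 70.0
finger_force: 0.0
[ 530.32527656 -222.08355564  298.93737122] [-3.14112859e+00 -1.14739812e-03  1.86554871e+00]
71.58512164066914 315.43816359306265 236.88832905593642 [[303.76720684 194.88970099]
 [302.57313583 244.57376726]
 [345.9501477  213.23245089]
 [330.07869572 210.53447429]]
```

View pics/w1.png

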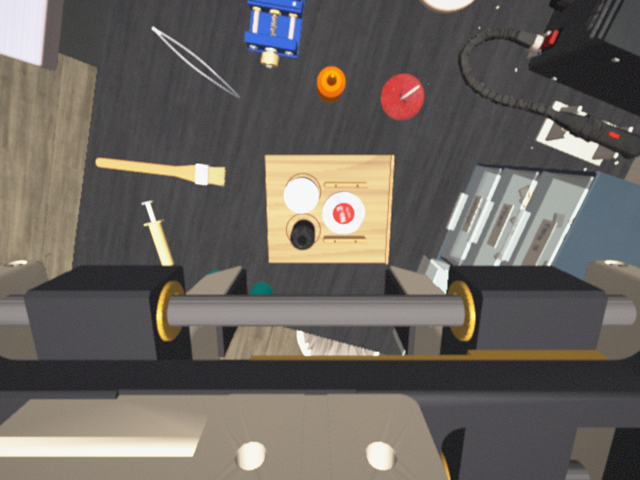

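The wrist view shows the jar lid at (302,194), the bottle at (302,235) and the tin at (344,213). The caddy spans (266–394, 155–263).

```bash
python3 - <<'E'
from h import *
c=np.load('w1.npy',allow_pickle=True).item();H=hsv(c);S,V=H[...,1],H[...,2]
wood=(H[...,0]>8)&(H[...,0]<32)&(S>50)&(V>110)
r=cv2.minAreaRect(plane(c,blob(win(wood,250,140,410,275)),4)[:,:2].astype(np.float32));print('cad',r,np.round(cv2.boxPoints(r)))
wh=(S<45)&(V>140)
for k,w,z in(('jar',(276,170,326,215),49),('tin',(321,188,372,237),26)):
    b=blob(win(wh,*w));q,rad=cv2.minEnclosingCircle(plane(c,b,z)[:,:2].astype(np.float32));e=cv2.fitEllipse(b);print(k,np.round(q,1),round(rad,1),plane(c,e[0],z).round(1),np.round(e[1],1),e[0])
b=blob(win(V<70,284,212,322,252));print(b.min(0),b.max(0))
cr=c['pixels'][145:270,255:400,::-1];cv2.imwrite('pics/c1.png',cv2.resize(cr,None,fx=4.8,fy=4.8,interpolation=cv2.INTER_CUBIC))
E
```

```text
cad ((551.4143676757812, -228.53843688964844), (173.7388916015625, 153.47705078125), 16.887601852416992) [[ 446. -180.]
 [ 491. -327.]
 [ 657. -277.]
 [ 612. -130.]]
jar [ 508.8 -212.4] 22.5 [[ 508.8 -212.3   49. ]] [34.4 35.7] (300.9507751464844, 195.14251708984375)
tin [ 568.4 -221.8] 28.5 [[ 568.  -221.4   26. ]] [41.5 42.4] (343.0015563964844, 212.6280059814453)
[291 221] [313 248]
```

View pics/c1.png

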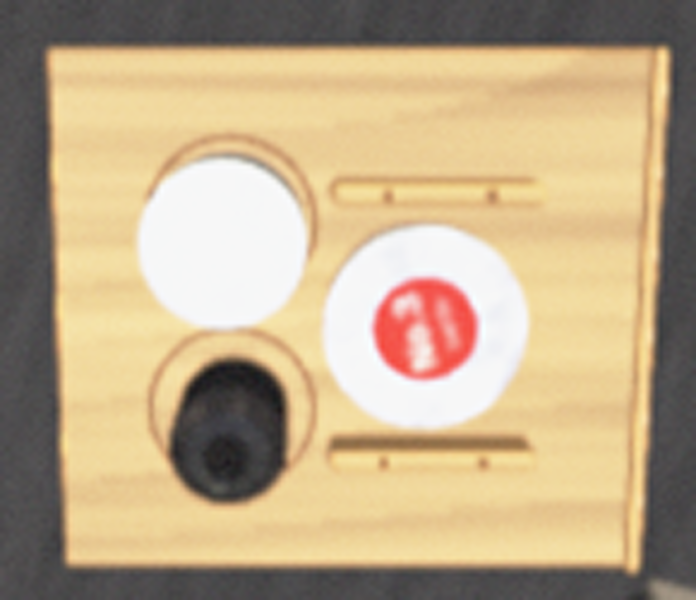

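The crop shows the jar slightly offset toward the camera by height and standing in its ring. The bottle base is concentric with its ring at about crop (230,411), which is image pixel (303,230.6). The tin sits at the bay centre.

```bash
python3 - <<'E'
from h import *
c=np.load('w1.npy',allow_pickle=True).item()
print('ring',plane(c,(303.2,230.8),4),'glue base',plane(c,(302.8,230.6),4),'tip',plane(c,(301.9,239.8),82))
b=blob(win(hsv(c)[...,2]<70,284,212,322,252)); 
for z in (4,49,82): P=plane(c,b,z);print(z,P.min(0).round(),P.max(0).round())
E
python3 h.py 509.5 -212 120 1.866
```

```text
ring [[ 525.62352592 -265.34144265    4.        ]] glue base [[ 525.0061976  -265.22818939    4.        ]] tip [[ 524.61600836 -257.67195052   82.        ]]
4 [ 511. -291.    4.] [ 543. -250.    4.]
49 [ 511. -278.   49.] [ 540. -241.   49.]
82 [ 511. -268.   82.] [ 537. -234.   82.]
t 2.45 at [ 530.3 -221.6  299.3] rot [-3.1415e+00 -6.0000e-04  1.8664e+00] w 69.9 dp [ 0.0151 -0.0171  0.1794] rot [-0.0001 -0.0006  0.0004] rows 2.9
```

```bash
python3 -m pendant '{"dp":[[0.005,-0.006,0.06],[0.01,-0.012,0.12],[0.015,-0.017,0.179],[0.015,-0.017,0.179],[0.015,-0.017,0.179]],"rotation":[[0,0,0],[0,0,0],[0,0,0],[0,0,0],[0,0,0]]}' 0.062; python3 h.py 509.5 -212 31 1.866
```

```text
time: 3.08
tool_pos: [511.7, -213.3, 123.1]
tcp_rot: [3.139, 0.003, 1.867]
contact_force: [-0.4, -0.9, -0.6]
grip_width: 62.0
finger_force: 0.0
t 3.08 at [ 511.7 -213.3  123.1] rot [3.1386e+00 3.0000e-03 1.8667e+00] w 62.0 dp [ 0.0022 -0.002   0.0921] rot [0.003  0.003  0.0008] rows 1.5
```

```bash
python3 -m pendant '{"dp":[[0.002,-0.001,0.03],[0.002,-0.001,0.055],[0.002,-0.001,0.072],[0.002,-0.001,0.08],[0.002,-0.001,0.085],[0.002,-0.001,0.085],[0.002,-0.001,0.085]],"rotation":[[0,0,0],[0,0,0],[0,0,0],[0,0,0],[0,0,0],[0,0,0],[0,0,0]]}'; python3 h.py 509.5 -212 31 1.866
```

```text
time: 3.95
tool_pos: [509.0, -211.8, 36.1]
tcp_rot: [3.141, 0.001, 1.866]
contact_force: [0.3, -0.3, 0.4]
grip_width: 62.1
finger_force: 0.0
t 3.95 at [ 509.  -211.8   36.1] rot [3.1406e+00 9.0000e-04 1.8658e+00] w 62.1 dp [-0.0004  0.0004  0.0051] rot [ 0.001   0.0009 -0.0002] rows 0.1
```

```bash
python3 -m pendant '{"dp":[[0,0,0.003],[0,0,0.005],[0,0,0.005]],"rotation":[[0,0,0],[0,0,0],[0,0,0]]}'; python3 -m pendant '{"dp":[[0,0,0],[0,0,0],[0,0,0],[0,0,0],[0,0,0],[0,0,0]],"rotation":[[0,0,0],[0,0,0],[0,0,0],[0,0,0],[0,0,0],[0,0,0]]}' 0.03; python3 h.py 509.5 -212 31 1.866
```

```text
time: 4.32
tool_pos: [508.3, -211.4, 30.1]
tcp_rot: [-3.141, -0.0, 1.866]
contact_force: [-0.7, 0.4, 0.1]
grip_width: 62.1
finger_force: 0.0
time: 5.08
tool_pos: [508.5, -211.5, 30.3]
tcp_rot: [3.141, 0.0, 1.866]
contact_force: [-0.4, 0.4, 1.4]
grip_width: 42.2
finger_force: 30.0
t 5.08 at [ 508.5 -211.5   30.3] rot [3.1415 0.     1.8658] w 42.2 dp [-0.0007  0.0008 -0.0007] rot [ 0.0001  0.     -0.0002] rows 0.0
```

```bash
python3 -m pendant '{"dp":[[0,0,-0.01],[0,0,-0.03],[0,0,-0.06],[0,0,-0.09],[0,0,-0.12],[0,0,-0.12],[0,0,-0.12]],"rotation":[[0,0,0],[0,0,0],[0,0,0],[0,0,0],[0,0,0],[0,0,0],[0,0,0]]}'; python3 h.py 386.7 206.9 150 1.866
```

```text
time: 5.95
tool_pos: [508.0, -211.2, 149.7]
tcp_rot: [-3.141, -0.001, 1.866]
contact_force: [-1.1, 0.4, -0.6]
grip_width: 41.8
finger_force: 30.0
t 5.95 at [ 508.  -211.2  149.7] rot [-3.1409e+00 -9.0000e-04  1.8658e+00] w 41.8 dp [0.4353 0.0055 0.    ] rot [-0.0007 -0.0009 -0.0002] rows 7.0
```

```bash
python3 -m pendant '{"dp":[[0.03,0,0],[0.08,0.001,0],[0.14,0.002,0],[0.2,0.003,0],[0.26,0.004,0],[0.32,0.005,0],[0.38,0.005,0],[0.42,0.005,0]],"rotation":[[0,0,0],[0,0,0],[0,0,0],[0,0,0],[0,0,0],[0,0,0],[0,0,0],[0,0,0]]}'; python3 -m pendant '{"dp":[[0.01,0,0],[0.015,0,0],[0.015,0,0.02],[0.015,0,0.05],[0.015,0,0.08],[0.015,0,0.1],[0.015,0,0.1]],"rotation":[[0,0,0],[0,0,0],[0,0,0],[0,0,0],[0,0,0],[0,0,0],[0,0,0]]}'; python3 h.py 386.7 206.9 30 1.866;  python3 - <<'E'
from h import *
c=cam('scene');cv2.imwrite('pics/s2.png',cv2.resize(c['pixels'][150:330,100:460,::-1],None,fx=2.2,fy=2.2))
E
```

```text
time: 6.95
tool_pos: [389.2, 193.7, 149.2]
tcp_rot: [-3.139, -0.0, 1.867]
contact_force: [0.7, -0.1, -1.4]
grip_width: 42.1
finger_force: 30.0
time: 7.82
tool_pos: [386.2, 204.8, 49.0]
tcp_rot: [-3.138, 0.0, 1.864]
contact_force: [-0.1, -0.8, -0.8]
grip_width: 42.6
finger_force: 30.0
t 7.83 at [386.2 204.8  49. ] rot [-3.1378e+00  2.0000e-04  1.8639e+00] w 42.6 dp [0.0019 0.0012 0.019 ] rot [-0.0038  0.0002 -0.0021] rows 0.3
```

View pics/s2.png

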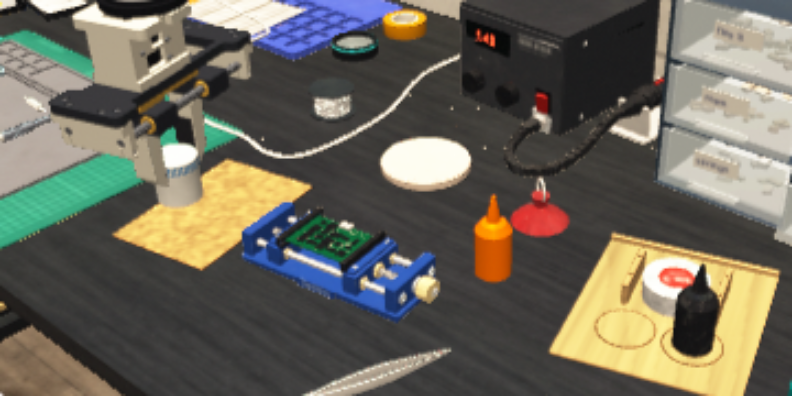

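The jar hangs upright over the mat at crop (180,175), and the rings and reel (332,100) are undisturbed. I'll lower it and release.

```bash
python3 -m pendant '{"dp":[[0.001,0,0.008],[0.001,0,0.014],[0.001,0,0.017],[0.001,0,0.0185],[0.001,0,0.0185],[0.001,0,0.0185]],"rotation":[[0,0,0],[0,0,0],[0,0,0],[0,0,0],[0,0,0],[0,0,0]]}';python3 h.py 386.7 206.9 29.5 1.866
```

```text
time: 8.62
tool_pos: [386.6, 207.2, 31.9]
tcp_rot: [3.141, -0.0, 1.866]
contact_force: [0.3, 0.5, 0.1]
grip_width: 42.6
finger_force: 30.0
t 8.62 at [386.6 207.2  31.9] rot [ 3.1412e+00 -1.0000e-04  1.8658e+00] w 42.6 dp [-0.0003  0.      0.0024] rot [ 0.0003 -0.0001 -0.0002] rows 0.0
```

```bash
python3 -m pendant '{"dp":[[0,0,0.001],[0,0,0.002],[0,0,0.0025],[0,0,0.0025]],"rotation":[[0,0,0],[0,0,0],[0,0,0],[0,0,0]]}';python3 -m pendant '{"dp":[[0,0,0],[0,0,0],[0,0,0]],"rotation":[[0,0,0],[0,0,0],[0,0,0]]}' 0.062; python3 h.py 386.7 206.9 29.5 1.866;python3 -m pendant '{"dp":[[0,0,-0.02],[0,0,-0.05],[0,0,-0.1],[0,0,-0.14],[0,0,-0.14]],"rotation":[[0,0,0],[0,0,0],[0,0,0],[0,0,0],[0,0,0]]}'; python3 h.py 525 -264.5 170 1.866
```

```text
time: 9.12
tool_pos: [386.5, 207.1, 29.3]
tcp_rot: [-3.142, -0.0, 1.866]
contact_force: [0.2, 0.4, 0.4]
grip_width: 42.2
finger_force: 30.0
time: 9.5
tool_pos: [386.6, 207.2, 29.4]
tcp_rot: [3.141, -0.0, 1.866]
contact_force: [0.1, 0.3, -0.1]
grip_width: 61.6
finger_force: 0.0
t 9.5 at [386.6 207.2  29.4] rot [ 3.1413e+00 -1.0000e-04  1.8658e+00] w 61.6 dp [-0.0003  0.     -0.0001] rot [ 0.0002 -0.0001 -0.0002] rows 0.0
time: 10.12
tool_pos: [388.2, 207.7, 172.1]
tcp_rot: [3.135, -0.0, 1.866]
contact_force: [-0.0, -0.5, 0.3]
grip_width: 62.1
finger_force: 0.0
t 10.12 at [388.2 207.7 172.1] rot [ 3.1347e+00 -2.0000e-04  1.8659e+00] w 62.1 dp [-0.4916 -0.0065  0.002 ] rot [ 0.0069 -0.0002 -0.0001] rows 7.9
```

```bash
python3 -m pendant '{"dp":[[-0.03,0,0],[-0.09,-0.001,0],[-0.15,-0.002,0],[-0.21,-0.003,0],[-0.27,-0.004,0],[-0.33,-0.005,0],[-0.39,-0.005,0],[-0.45,-0.005,0]],"rotation":[[0,0,0],[0,0,0],[0,0,0],[0,0,0],[0,0,0],[0,0,0],[0,0,0],[0,0,0]]}' 0.054; python3 -m pendant '{"dp":[[-0.03,0,0],[-0.042,0,0],[-0.042,0,0],[-0.042,0,0]],"rotation":[[0,0,0],[0,0,0],[0,0,0],[0,0,0]]}'; python3 h.py 525 -264.5 32 1.866;  python3 - <<'E'
from h import *
c=cam('scene');f=lambda uv,z:plane(c,uv,z).round(1)
cv2.imwrite('pics/s3.png',cv2.resize(c['pixels'][235:335,330:470,::-1],None,fx=5,fy=5,interpolation=cv2.INTER_CUBIC))
print(proj(c,[(525,-264.5,4),(525,-264.5,82)]))
E
```

```text
time: 11.12
tool_pos: [512.3, -226.6, 167.8]
tcp_rot: [-3.14, -0.002, 1.865]
contact_force: [0.5, -0.1, -0.2]
grip_width: 54.0
finger_force: 0.0
time: 11.62
tool_pos: [524.5, -263.6, 169.1]
tcp_rot: [-3.141, -0.001, 1.867]
contact_force: [-0.3, 0.0, -0.3]
grip_width: 54.2
finger_force: 0.0
t 11.62 at [ 524.5 -263.6  169.1] rot [-3.1412e+00 -1.1000e-03  1.8670e+00] w 54.2 dp [-0.0012  0.0003  0.1371] rot [-0.0004 -0.0011  0.001 ] rows 2.2
[[414.00951214 306.68018401]
 [419.01086588 269.9824794 ]]
```

View pics/s3.png

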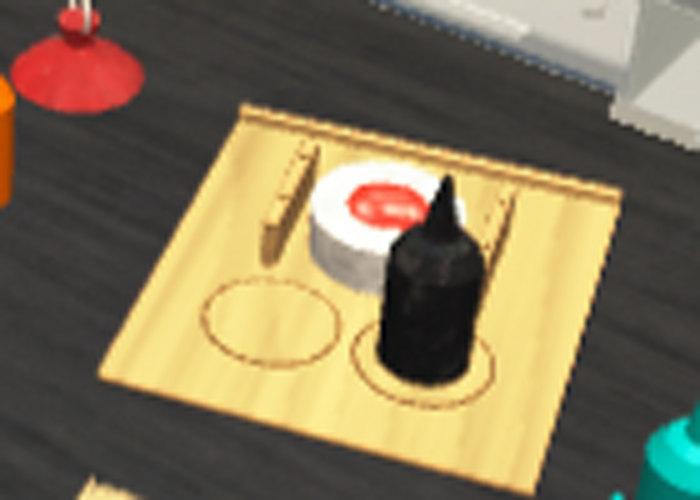

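The bottle tip is at about crop (447,178), which is pixel (419.4,270.6). The projected estimate was (419,270), so the bottle position is confirmed. I'll descend and grip.

```bash
python3 -m pendant '{"dp":[[-0.001,0,0.05],[-0.001,0,0.09],[-0.001,0,0.115],[-0.001,0,0.13],[-0.001,0,0.137],[-0.001,0,0.137],[-0.001,0,0.137]],"rotation":[[0,0,0],[0,0,0],[0,0,0],[0,0,0],[0,0,0],[0,0,0],[0,0,0]]}'; python3 -m pendant '{"dp":[[0,0,0],[0,0,0],[0,0,0],[0,0,0],[0,0,0],[0,0,0]],"rotation":[[0,0,0],[0,0,0],[0,0,0],[0,0,0],[0,0,0],[0,0,0]]}' 0.02; python3 h.py 435.3 165.1 32 1.866
```

```text
time: 12.55
tool_pos: [525.6, -266.4, 33.3]
tcp_rot: [3.14, 0.001, 1.866]
contact_force: [0.3, 0.2, -0.5]
grip_width: 54.0
finger_force: 0.0
time: 13.3
tool_pos: [525.2, -266.1, 32.5]
tcp_rot: [3.141, 0.0, 1.866]
contact_force: [-0.9, 0.0, 3.6]
grip_width: 31.6
finger_force: 30.0
t 13.3 at [ 525.2 -266.1   32.5] rot [3.1413e+00 3.0000e-04 1.8658e+00] w 31.6 dp [4.387e-01 3.940e-02 4.000e-04] rot [ 0.0003  0.0003 -0.0002] rows 7.0
```

```bash
python3 -m pendant '{"dp":[[0,0,-0.01],[0,0,-0.03],[0,0,-0.06],[0,0,-0.09],[0,0,-0.12],[0.01,0.001,-0.12],[0.04,0.003,-0.12],[0.09,0.008,-0.12]],"rotation":[[0,0,0],[0,0,0],[0,0,0],[0,0,0],[0,0,0],[0,0,0],[0,0,0],[0,0,0]]}'; python3 -m pendant '{"dp":[[0.06,0.005,0],[0.12,0.01,0],[0.18,0.016,0],[0.24,0.022,0],[0.3,0.027,0],[0.33,0.03,0],[0.349,0.0315,0],[0.349,0.0315,0]],"rotation":[[0,0,0],[0,0,0],[0,0,0],[0,0,0],[0,0,0],[0,0,0],[0,0,0],[0,0,0]]}'; python3 h.py 435.3 165.1 31.5 1.866
```

```text
time: 14.3
tool_pos: [505.7, -176.9, 151.1]
tcp_rot: [-3.141, -0.001, 1.864]
contact_force: [1.6, 0.4, 0.0]
grip_width: 31.5
finger_force: 30.0
time: 15.3
tool_pos: [433.8, 166.5, 151.5]
tcp_rot: [-3.14, -0.0, 1.868]
contact_force: [-0.2, -0.6, -1.3]
grip_width: 31.7
finger_force: 30.0
t 15.3 at [433.8 166.5 151.5] rot [-3.1398e+00 -4.0000e-04  1.8685e+00] w 31.7 dp [-0.0018  0.0012  0.12  ] rot [-0.0018 -0.0004  0.0025] rows 1.9
```

```bash
python3 -m pendant '{"dp":[[0,0,0.04],[0,0,0.08],[0,0,0.1],[0,0,0.11],[0,0,0.116],[0,0,0.118],[0,0,0.118],[0,0,0.118]],"rotation":[[0,0,0],[0,0,0],[0,0,0],[0,0,0],[0,0,0],[0,0,0],[0,0,0],[0,0,0]]}'; python3 h.py 435.3 165.1 31.5 1.866
```

```text
time: 16.3
tool_pos: [435.5, 165.6, 34.8]
tcp_rot: [3.141, 0.0, 1.866]
contact_force: [-0.6, 0.7, 0.2]
grip_width: 32.0
finger_force: 30.0
t 16.3 at [435.5 165.6  34.8] rot [3.1405 0.     1.8659] w 32.0 dp [-0.0004 -0.0004  0.0033] rot [ 0.0011  0.     -0.0001] rows 0.1
```

```bash
python3 -m pendant '{"dp":[[0,0,0.001],[0,0,0.002],[0,0,0.003],[0,0,0.003],[0,0,0.003]],"rotation":[[0,0,0],[0,0,0],[0,0,0],[0,0,0],[0,0,0]]}';python3 -m pendant '{"dp":[[0,0,0],[0,0,0],[0,0,0]],"rotation":[[0,0,0],[0,0,0],[0,0,0]]}' 0.054; python3 h.py 435.3 165.1 31.5 1.866;python3 -m pendant '{"dp":[[0,0,-0.02],[0,0,-0.05],[0,0,-0.1],[0,0,-0.14],[0,0,-0.14]],"rotation":[[0,0,0],[0,0,0],[0,0,0],[0,0,0],[0,0,0]]}'; python3 h.py 569.5 -222 170 1.866
```

```text
time: 16.92
tool_pos: [435.3, 165.5, 31.5]
tcp_rot: [3.141, -0.0, 1.866]
contact_force: [-0.9, 0.5, 3.6]
grip_width: 31.3
finger_force: 30.0
time: 17.3
tool_pos: [435.2, 165.5, 31.2]
tcp_rot: [-3.141, -0.0, 1.866]
contact_force: [-0.6, -0.2, -0.7]
grip_width: 53.3
finger_force: 0.0
t 17.3 at [435.2 165.5  31.2] rot [-3.1415e+00 -1.0000e-04  1.8658e+00] w 53.3 dp [-0.0004  0.     -0.0003] rot [-0.0001 -0.0001 -0.0002] rows 0.0
time: 17.92
tool_pos: [437.0, 165.9, 174.2]
tcp_rot: [3.135, 0.001, 1.866]
contact_force: [0.7, -0.7, -0.7]
grip_width: 54.4
finger_force: 0.0
t 17.93 at [437.  165.9 174.2] rot [3.1349e+00 6.0000e-04 1.8659e+00] w 54.4 dp [-0.4097  0.014   0.0045] rot [ 0.0067  0.0006 -0.0001] rows 6.6
```

```bash
python3 -m pendant '{"dp":[[-0.03,0.001,0],[-0.09,0.003,0],[-0.15,0.006,0],[-0.21,0.008,0],[-0.27,0.01,0],[-0.33,0.012,0],[-0.38,0.014,0],[-0.409,0.016,0]],"rotation":[[0,0,0],[0,0,0],[0,0,0],[0,0,0],[0,0,0],[0,0,0],[0,0,0],[0,0,0]]}' 0.072; python3 -m pendant '{"dp":[[0,0,0],[0,0,0],[0,0,0]],"rotation":[[0,0,0],[0,0,0],[0,0,0]]}';python3 h.py 569.5 -222 60 1.866;  python3 - <<'E'
from h import *
c=cam('wrist');H=hsv(c);S,V=H[...,1],H[...,2]
p=proj(c,[(569.5,-222,26)])[0];print(p)
u,v=map(int,p)
b=blob(win((S<45)&(V>140),u-60,v-60,u+60,v+60));print(len(b),cv2.minEnclosingCircle(plane(c,b,26)[:,:2].astype(np.float32)))
s=cam('scene')
a=cv2.resize(c['pixels'],(400,300));q=cv2.resize(s['pixels'][180:300,130:290],(400,300))
cv2.imwrite('pics/m4.png',np.hstack([a,q])[:,:,::-1])
E
```

```text
time: 18.92
tool_pos: [569.1, -223.6, 169.2]
tcp_rot: [-3.14, -0.002, 1.864]
contact_force: [0.6, -0.6, 0.9]
grip_width: 72.3
finger_force: 0.0
time: 19.3
tool_pos: [569.1, -219.9, 171.0]
tcp_rot: [-3.141, -0.001, 1.867]
contact_force: [-0.6, -0.1, -0.4]
grip_width: 71.9
finger_force: 0.0
t 19.3 at [ 569.1 -219.9  171. ] rot [-3.1411e+00 -8.0000e-04  1.8670e+00] w 71.9 dp [-0.0022 -0.0002  0.111 ] rot [-0.0005 -0.0008  0.001 ] rows 1.8
[315.23393544 228.13833592]
167 ((568.1245727539062, -221.78305053710938), 28.439651489257812)
```

View pics/m4.png

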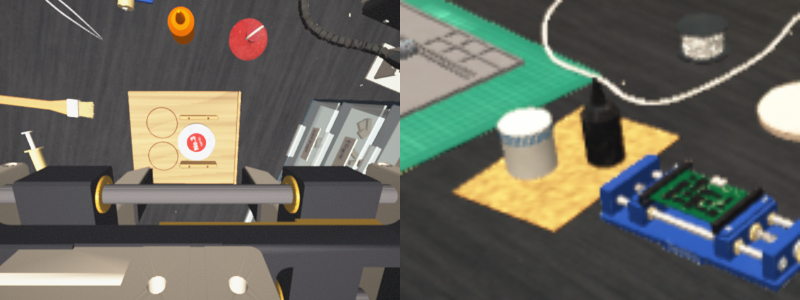

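The tin sits at wrist pixel (197,142), still in its bay at (568.1,-221.8). Both the jar and the bottle stand on the mat.

```bash
python3 -m pendant '{"dp":[[-0.002,-0.001,0.05],[-0.002,-0.001,0.09],[-0.002,-0.001,0.12],[-0.002,-0.001,0.135],[-0.002,-0.001,0.142],[-0.002,-0.001,0.142],[-0.002,-0.001,0.142]],"rotation":[[0,0,0],[0,0,0],[0,0,0],[0,0,0],[0,0,0],[0,0,0],[0,0,0]]}'; python3 h.py 568.5 -222 9 1.866
```

```text
time: 20.27
tool_pos: [569.8, -223.7, 30.5]
tcp_rot: [3.14, 0.001, 1.866]
contact_force: [-0.2, 0.1, 0.6]
grip_width: 72.4
finger_force: 0.0
t 20.27 at [ 569.8 -223.7   30.5] rot [3.1400e+00 1.5000e-03 1.8659e+00] w 72.4 dp [ 0.002  -0.0008  0.0215] rot [ 0.0016  0.0015 -0.0001] rows 0.3
```

```bash
python3 -m pendant '{"dp":[[0.001,-0.001,0.007],[0.001,-0.001,0.013],[0.001,-0.001,0.017],[0.001,-0.001,0.02],[0.001,-0.001,0.02],[0.001,-0.001,0.02]],"rotation":[[0,0,0],[0,0,0],[0,0,0],[0,0,0],[0,0,0],[0,0,0]]}'; python3 -m pendant '{"dp":[[0,0,0],[0,0,0],[0,0,0],[0,0,0],[0,0,0],[0,0,0]],"rotation":[[0,0,0],[0,0,0],[0,0,0],[0,0,0],[0,0,0],[0,0,0]]}' 0.04; python3 h.py 596 79 120 1.866
```

```text
time: 21.02
tool_pos: [567.9, -222.8, 9.4]
tcp_rot: [3.141, 0.0, 1.866]
contact_force: [0.9, 0.0, 0.0]
grip_width: 72.1
finger_force: 0.0
time: 21.78
tool_pos: [567.9, -222.8, 9.4]
tcp_rot: [3.141, 0.0, 1.866]
contact_force: [0.2, 0.9, 1.2]
grip_width: 55.0
finger_force: 30.0
t 21.77 at [ 567.9 -222.8    9.4] rot [3.1413e+00 1.0000e-04 1.8658e+00] w 55.0 dp [ 0.2805  0.1146 -0.1105] rot [ 0.0003  0.0001 -0.0002] rows 5.2
```

```bash
python3 -m pendant '{"dp":[[0,0,-0.01],[0,0,-0.03],[0,0,-0.06],[0,0,-0.09],[0,0,-0.13],[0.01,0.005,-0.16],[0.03,0.015,-0.18],[0.07,0.03,-0.19]],"rotation":[[0,0,0],[0,0,0],[0,0,0],[0,0,0],[0,0,0],[0,0,0],[0,0,0],[0,0,0]]}'; python3 -m pendant '{"dp":[[0.04,0.02,0],[0.08,0.045,0],[0.11,0.07,0],[0.13,0.085,0],[0.13,0.085,0],[0.13,0.085,0]],"rotation":[[0,0,0],[0,0,0],[0,0,0],[0,0,0],[0,0,0],[0,0,0]]}'; python3 - <<'E'
from h import *
c=cam('wrist');H=hsv(c);S,V=H[...,1],H[...,2]
u,v=map(int,proj(c,[(596,79,12)])[0]);print(u,v,get_obs()['tool_pos'])
b=blob(win((S<90)&(V>140),u-60,v-60,u+60,v+60));print(len(b),b.min(0),b.max(0),cv2.minEnclosingCircle(plane(c,b,12)[:,:2].astype(np.float32)),plane(c,cv2.fitEllipse(b)[0],12))
cv2.imwrite('pics/w5.png',c['pixels'][:,:,::-1])
E
```

```text
time: 22.78
tool_pos: [576.6, -147.6, 201.2]
tcp_rot: [3.14, 0.002, 1.864]
contact_force: [0.1, -0.1, -2.0]
grip_width: 54.7
finger_force: 30.0
time: 23.52
tool_pos: [619.4, 1.5, 199.5]
tcp_rot: [-3.141, 0.0, 1.866]
contact_force: [1.0, -0.2, -0.0]
grip_width: 54.7
finger_force: 30.0
315 137 [619.37776698   1.1365828  199.48210834]
267 [274  82] [367 178] ((599.1111450195312, 85.76443481445312), 46.244022369384766) [[598.70178971  87.29830374  12.        ]]
```

View pics/w5.png

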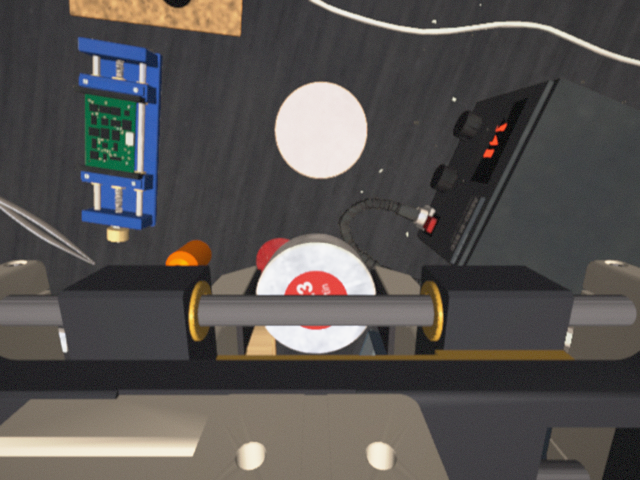

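The lid centre measures (599,86) with r=46.2, against 46 nominal; it shows at (321,130) in the picture. Before lowering I'll check the gap between the gripper body and the solder station.

```bash
python3 - <<'E'
from h import *
s=cam('scene');w=cam('wrist')
print('scene base pts',plane(s,[(311,195),(340,209),(372,214)],0).round())
for z in(0,60,100):print(z,'scene top',plane(s,[(310,151),(365,167),(401,146)],z).round().tolist(),'wrist',plane(w,[(425,240),(455,180),(500,130),(557,80)],z).round().tolist())
E
python3 h.py 598.5 86 140 1.866
```

```text
scene base pts [[745. 156.   0.]
 [732.  54.   0.]
 [760. -18.   0.]]
0 scene top [[971.0, 352.0, 0.0], [976.0, 152.0, 0.0], [1182.0, 159.0, 0.0]] wrist [[745.0, 9.0, 0.0], [751.0, 80.0, 0.0], [775.0, 141.0, 0.0], [809.0, 201.0, 0.0]]
60 scene top [[855.0, 253.0, 60.0], [860.0, 74.0, 60.0], [1042.0, 81.0, 60.0]] wrist [[720.0, 19.0, 60.0], [725.0, 78.0, 60.0], [746.0, 128.0, 60.0], [774.0, 178.0, 60.0]]
100 scene top [[778.0, 186.0, 100.0], [782.0, 23.0, 100.0], [950.0, 28.0, 100.0]] wrist [[704.0, 25.0, 100.0], [709.0, 76.0, 100.0], [726.0, 120.0, 100.0], [751.0, 163.0, 100.0]]
t 23.68 at [619.5   1.  199.5] rot [-3.1415e+00  1.0000e-04  1.8644e+00] w 54.9 dp [0.0874 0.0046 0.0595] rot [-0.0001  0.0001 -0.0016] rows 1.7
```

```bash
python3 -m pendant '{"dp":[[0.02,0.001,0],[0.045,0.002,0.01],[0.065,0.003,0.02],[0.08,0.004,0.03],[0.0875,0.005,0.045],[0.0875,0.005,0.06],[0.0875,0.005,0.06],[0.0875,0.005,0.06]],"rotation":[[0,0,-0.14],[0,0,-0.28],[0,0,-0.42],[0,0,-0.56],[0,0,-0.7],[0,0,-0.73],[0,0,-0.73],[0,0,-0.73]]}';python3 h.py 598.5 86 40 2.596
```

```text
time: 24.68
tool_pos: [599.4, 86.6, 139.7]
tcp_rot: [3.141, 0.001, 2.593]
contact_force: [-0.1, 0.1, -0.7]
grip_width: 55.2
finger_force: 30.0
t 24.68 at [599.4  86.6 139.7] rot [3.1412e+00 5.0000e-04 2.5934e+00] w 55.2 dp [ 0.0005 -0.001   0.0997] rot [ 0.0003  0.0005 -0.0026] rows 1.6
```

```bash
python3 -m pendant '{"dp":[[0,-0.001,0.04],[0,-0.001,0.07],[0,-0.001,0.09],[0,-0.001,0.105],[0,-0.001,0.113],[0,-0.001,0.117],[0,-0.001,0.117],[0,-0.001,0.117]],"rotation":[[0,0,0],[0,0,0],[0,0,0],[0,0,0],[0,0,0],[0,0,0],[0,0,0],[0,0,0]]}';python3 h.py 598.5 86 17.5 2.596
```

```text
time: 25.68
tool_pos: [599.0, 86.4, 23.0]
tcp_rot: [3.141, 0.001, 2.596]
contact_force: [0.6, -0.2, 0.1]
grip_width: 55.0
finger_force: 30.0
t 25.68 at [599.   86.4  23. ] rot [3.1409e+00 1.0000e-03 2.5958e+00] w 55.0 dp [ 0.0002 -0.0006  0.0055] rot [ 0.0007  0.001  -0.0002] rows 0.1
```

```bash
python3 -m pendant '{"dp":[[0,0,0.002],[0,0,0.004],[0,0,0.005],[0,0,0.005],[0,0,0.005]],"rotation":[[0,0,0],[0,0,0],[0,0,0],[0,0,0],[0,0,0]]}';python3 h.py 598.5 86 17.5 2.596
```

```text
time: 26.3
tool_pos: [598.4, 86.4, 17.4]
tcp_rot: [-3.142, -0.0, 2.596]
contact_force: [-0.6, 0.1, 2.4]
grip_width: 54.9
finger_force: 30.0
t 26.3 at [598.4  86.4  17.4] rot [-3.1416e+00 -2.0000e-04  2.5958e+00] w 54.9 dp [-0.0003 -0.0003 -0.0001] rot [-0.     -0.0002 -0.0002] rows 0.0
```

```bash
python3 -m pendant '{"dp":[[0,0,0],[0,0,0],[0,0,0],[0,0,0]],"rotation":[[0,0,0],[0,0,0],[0,0,0],[0,0,0]]}' 0.07;python3 -m pendant '{"dp":[[0,0,-0.02],[0,0,-0.05],[0,0,-0.1],[0,0,-0.16],[0,0,-0.18],[0,0,-0.18],[0,0,-0.18]],"rotation":[[0,0,0],[0,0,0],[0,0,0],[0,0,0],[0,0,0],[0,0,0],[0,0,0]]}';python3 - <<'E'
from h import *
c=cam('wrist');H=hsv(c);S,V=H[...,1],H[...,2]
o=get_obs();print(o['tool_pos'],o['tcp_rot'],o['grip_width'])
cv2.imwrite('pics/w6.png',cv2.resize(c['pixels'][150:350,160:480,::-1],None,fx=2,fy=2))
red=((H[...,0]<8)|(H[...,0]>172))&(S>120)
u,v=map(int,proj(c,[(598.5,86,34)])[0])
b=blob(win(red,u-40,v-40,u+40,v+40));print(u,v,len(b),plane(c,cv2.minEnclosingCircle(b.astype(np.float32))[0],34))
s=cam('scene');cv2.imwrite('pics/s6.png',cv2.resize(s['pixels'][190:260,140:370,::-1],None,fx=3,fy=3))
E
python3 h.py 598.5 86 200 2.596; python3 h.py 386.6 207.1 150 1.866
```

```text
time: 26.8
tool_pos: [598.5, 86.4, 17.3]
tcp_rot: [3.142, -0.0, 2.596]
contact_force: [-0.6, -0.1, -0.0]
grip_width: 69.8
finger_force: 0.0
time: 27.68
tool_pos: [597.7, 86.4, 195.7]
tcp_rot: [-3.14, -0.002, 2.596]
contact_force: [0.1, -0.1, -0.1]
grip_width: 69.9
finger_force: 0.0
[597.64344999  86.3533516  195.42964803] [-3.13994224e+00 -2.81178661e-03  2.59576531e+00] 70.1381105472628
315 223 78 [[598.46506765  87.06270222  34.        ]]
t 27.77 at [597.7  86.3 195.4] rot [-3.1399e+00 -2.9000e-03  2.5958e+00] w 70.1 dp [-0.0008  0.0001 -0.0046] rot [-0.0017 -0.0029 -0.0002] rows 0.1
t 27.77 at [597.7  86.3 195.4] rot [-3.1399e+00 -2.9000e-03  2.5958e+00] w 70.1 dp [ 0.243  -0.0063  0.0461] rot [-0.0027 -0.0021  0.7298] rows 4.0
```

View pics/s6.png

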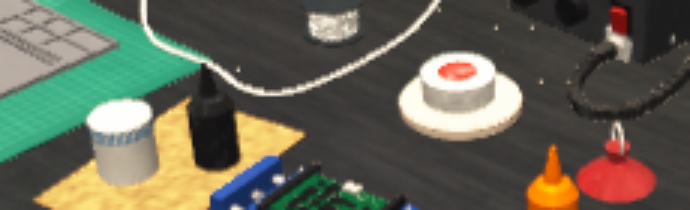

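View pics/w6.png

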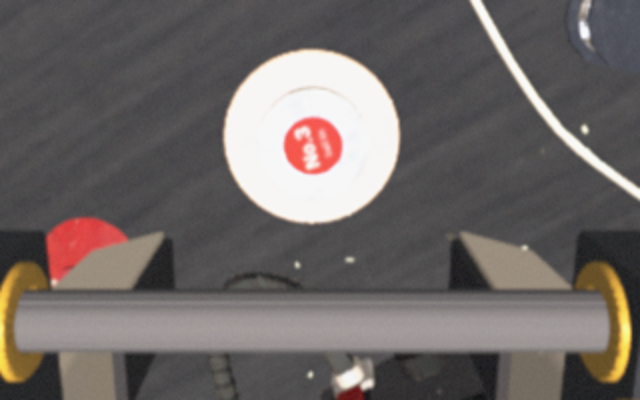

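The tin lies flat on the lid, with its red centre at crop (313,145) against the lid centre at (311,136). Jar and bottle still stand on the mat.

```bash
python3 - <<'E'
from h import *
c=cam('wrist');print('lid',plane(c,(315.5,218),12),'tin',plane(c,(316.5,222.5),34))
E
python3 -m pendant '{"dp":[[0.02,0,0.0],[0.06,-0.001,0.01],[0.11,-0.002,0.02],[0.16,-0.003,0.03],[0.21,-0.005,0.04],[0.24,-0.006,0.044],[0.2425,-0.0063,0.044],[0.2425,-0.0063,0.044]],"rotation":[[0,0,0.13],[0,0,0.27],[0,0,0.41],[0,0,0.55],[0,0,0.68],[0,0,0.73],[0,0,0.73],[0,0,0.73]]}' 0.062; python3 h.py 386.6 207.1 29.4 1.866
```

```text
lid [[597.76464254  86.74073752  12.        ]] tin [[598.455389    87.48593699  34.        ]]
time: 28.82
tool_pos: [388.8, 206.8, 153.3]
tcp_rot: [3.141, 0.0, 1.867]
contact_force: [0.6, -0.0, 1.0]
grip_width: 61.8
finger_force: 0.0
t 28.82 at [388.8 206.8 153.3] rot [3.1410e+00 2.0000e-04 1.8669e+00] w 61.8 dp [ 0.001  -0.0021  0.1239] rot [0.0006 0.0002 0.0009] rows 2.0
```

```bash
python3 -m pendant '{"dp":[[0.001,-0.002,0.04],[0.001,-0.002,0.08],[0.001,-0.002,0.1],[0.001,-0.002,0.115],[0.001,-0.002,0.118],[0.001,-0.002,0.118],[0.001,-0.002,0.118]],"rotation":[[0,0,0],[0,0,0],[0,0,0],[0,0,0],[0,0,0],[0,0,0],[0,0,0]]}';python3 h.py 386.6 207.1 29.4 1.866
```

```text
time: 29.7
tool_pos: [386.5, 207.3, 35.9]
tcp_rot: [3.14, -0.0, 1.866]
contact_force: [0.2, -0.2, -0.7]
grip_width: 62.2
finger_force: 0.0
t 29.7 at [386.5 207.3  35.9] rot [ 3.1401e+00 -1.0000e-04  1.8656e+00] w 62.2 dp [-0.0002 -0.      0.0065] rot [ 0.0014 -0.0001 -0.0004] rows 0.1
```

```bash
python3 -m pendant '{"dp":[[0,0,0.003],[0,0,0.0055],[0,0,0.0055],[0,0,0.0055]],"rotation":[[0,0,0],[0,0,0],[0,0,0],[0,0,0]]}'; python3 -m pendant '{"dp":[[0,0,0],[0,0,0],[0,0,0],[0,0,0],[0,0,0],[0,0,0]],"rotation":[[0,0,0],[0,0,0],[0,0,0],[0,0,0],[0,0,0],[0,0,0]]}' 0.03; python3 -m pendant '{"dp":[[0,0,-0.01],[0,0,-0.03],[0,0,-0.06],[0,0,-0.09],[0,0,-0.12],[0,0,-0.12],[0,0,-0.12]],"rotation":[[0,0,0],[0,0,0],[0,0,0],[0,0,0],[0,0,0],[0,0,0],[0,0,0]]}'; python3 h.py 508.5 -211.5 150 1.866
```

```text
time: 30.2
tool_pos: [385.8, 207.3, 29.9]
tcp_rot: [3.142, -0.0, 1.866]
contact_force: [-0.3, 1.3, -0.1]
grip_width: 61.9
finger_force: 0.0
time: 30.95
tool_pos: [385.9, 207.3, 29.9]
tcp_rot: [3.141, -0.0, 1.866]
contact_force: [0.6, -0.4, 0.8]
grip_width: 42.2
finger_force: 30.0
time: 31.82
tool_pos: [385.2, 207.1, 149.4]
tcp_rot: [-3.141, -0.0, 1.866]
contact_force: [-0.4, 0.2, -0.6]
grip_width: 42.2
finger_force: 30.0
t 31.82 at [385.2 207.1 149.4] rot [-3.1407 -0.      1.8658] w 42.2 dp [-0.4363 -0.0037 -0.0006] rot [-0.0009 -0.     -0.0002] rows 7.0
```

```bash
python3 -m pendant '{"dp":[[-0.03,0,0],[-0.08,-0.001,0],[-0.14,-0.001,0],[-0.2,-0.002,0],[-0.26,-0.002,0],[-0.32,-0.003,0],[-0.38,-0.003,0],[-0.42,-0.004,0]],"rotation":[[0,0,0],[0,0,0],[0,0,0],[0,0,0],[0,0,0],[0,0,0],[0,0,0],[0,0,0]]}'; python3 -m pendant '{"dp":[[-0.012,0,0],[-0.0163,0,0],[-0.0163,0,0.02],[-0.0163,0,0.05],[-0.0163,0,0.08],[-0.0163,0,0.105],[-0.0163,0,0.105],[-0.0163,0,0.105]],"rotation":[[0,0,0],[0,0,0],[0,0,0],[0,0,0],[0,0,0],[0,0,0],[0,0,0],[0,0,0]]}'; python3 h.py 508.5 -211.5 30.9 1.866
```

```text
time: 32.83
tool_pos: [503.7, -198.1, 148.1]
tcp_rot: [-3.14, -0.002, 1.864]
contact_force: [0.4, 0.6, -0.8]
grip_width: 42.1
finger_force: 30.0
time: 33.83
tool_pos: [509.3, -210.7, 45.7]
tcp_rot: [3.141, 0.0, 1.867]
contact_force: [0.8, -1.1, -0.5]
grip_width: 42.1
finger_force: 30.0
t 33.83 at [ 509.3 -210.7   45.7] rot [3.1409e+00 5.0000e-04 1.8669e+00] w 42.1 dp [-0.0005 -0.001   0.0148] rot [0.0007 0.0005 0.0009] rows 0.2
```

```bash
python3 -m pendant '{"dp":[[0,-0.0005,0.006],[0,-0.0005,0.01],[0,-0.0005,0.012],[0,-0.0005,0.0135],[0,-0.0005,0.0135],[0,-0.0005,0.0135]],"rotation":[[0,0,0],[0,0,0],[0,0,0],[0,0,0],[0,0,0],[0,0,0]]}'; python3 h.py 508.5 -211.5 30.9 1.866
```

```text
time: 34.58
tool_pos: [508.4, -211.5, 31.4]
tcp_rot: [3.141, 0.0, 1.866]
contact_force: [-0.5, 0.7, -0.5]
grip_width: 42.6
finger_force: 30.0
t 34.58 at [ 508.4 -211.5   31.4] rot [3.1414 0.     1.8657] w 42.6 dp [0.     0.0001 0.0005] rot [ 0.0002  0.     -0.0003] rows 0.0
```

```bash
python3 -m pendant '{"dp":[[0,0,0.0005],[0,0,0.001],[0,0,0.001]],"rotation":[[0,0,0],[0,0,0],[0,0,0]]}'; python3 -m pendant '{"dp":[[0,0,0],[0,0,0],[0,0,0],[0,0,0]],"rotation":[[0,0,0],[0,0,0],[0,0,0],[0,0,0]]}' 0.062; python3 -m pendant '{"dp":[[0,0,-0.02],[0,0,-0.05],[0,0,-0.1],[0,0,-0.14],[0,0,-0.14]],"rotation":[[0,0,0],[0,0,0],[0,0,0],[0,0,0],[0,0,0]]}'; python3 h.py 435.2 165.5 170 1.866
```

```text
time: 34.95
tool_pos: [508.4, -211.6, 30.8]
tcp_rot: [3.141, 0.0, 1.866]
contact_force: [-1.3, 0.9, 5.4]
grip_width: 42.4
finger_force: 30.0
time: 35.45
tool_pos: [508.3, -211.5, 30.2]
tcp_rot: [-3.142, -0.0, 1.866]
contact_force: [-0.2, 0.2, 0.6]
grip_width: 62.0
finger_force: 0.0
time: 36.08
tool_pos: [510.0, -212.4, 173.6]
tcp_rot: [3.137, 0.005, 1.866]
contact_force: [-0.3, 0.9, -1.4]
grip_width: 61.9
finger_force: 0.0
t 36.08 at [ 510.  -212.4  173.6] rot [3.1367 0.0052 1.8659] w 61.9 dp [0.3833 0.0384 0.0019] rot [ 0.0049  0.0052 -0.0001] rows 6.2
```

```bash
python3 -m pendant '{"dp":[[0.03,0.003,0],[0.09,0.009,0],[0.15,0.015,0],[0.21,0.021,0],[0.27,0.027,0],[0.33,0.034,0],[0.37,0.039,0],[0.382,0.0395,0]],"rotation":[[0,0,0],[0,0,0],[0,0,0],[0,0,0],[0,0,0],[0,0,0],[0,0,0],[0,0,0]]}' 0.054; python3 -m pendant '{"dp":[[0,0,0],[0,0,0.05],[0,0,0.09],[0,0,0.12],[0,0,0.13],[0,0,0.135],[0,0,0.135],[0,0,0.135]],"rotation":[[0,0,0],[0,0,0],[0,0,0],[0,0,0],[0,0,0],[0,0,0],[0,0,0],[0,0,0]]}';python3 h.py 435.2 165.5 31.4 1.866
```

```text
time: 37.08
tool_pos: [433.8, 167.2, 169.3]
tcp_rot: [-3.14, -0.0, 1.869]
contact_force: [0.0, -0.2, -0.9]
grip_width: 54.1
finger_force: 0.0
time: 38.08
tool_pos: [435.8, 165.5, 36.2]
tcp_rot: [3.14, 0.0, 1.866]
contact_force: [0.7, 0.7, -0.5]
grip_width: 54.1
finger_force: 0.0
t 38.08 at [435.8 165.5  36.2] rot [3.1397e+00 2.0000e-04 1.8658e+00] w 54.1 dp [ 0.0001 -0.0005  0.0048] rot [ 0.0019  0.0002 -0.0002] rows 0.1
```

```bash
python3 -m pendant '{"dp":[[0,0,0.002],[0,0,0.004],[0,0,0.004],[0,0,0.004]],"rotation":[[0,0,0],[0,0,0],[0,0,0],[0,0,0]]}'; python3 -m pendant '{"dp":[[0,0,0],[0,0,0],[0,0,0],[0,0,0],[0,0,0],[0,0,0]],"rotation":[[0,0,0],[0,0,0],[0,0,0],[0,0,0],[0,0,0],[0,0,0]]}' 0.02; python3 -m pendant '{"dp":[[0,0,-0.01],[0,0,-0.03],[0,0,-0.06],[0,0,-0.09],[0,0,-0.12],[0,0,-0.14],[0,0,-0.14],[0,0,-0.14]],"rotation":[[0,0,0],[0,0,0],[0,0,0],[0,0,0],[0,0,0],[0,0,0],[0,0,0],[0,0,0]]}'; python3 h.py 525.2 -266.1 170 1.866
```

```text
time: 38.58
tool_pos: [435.1, 165.5, 31.3]
tcp_rot: [3.142, -0.0, 1.866]
contact_force: [0.3, -0.3, -0.1]
grip_width: 54.1
finger_force: 0.0
time: 39.33
tool_pos: [435.1, 165.5, 31.3]
tcp_rot: [3.142, -0.0, 1.866]
contact_force: [-0.4, -0.1, 0.1]
grip_width: 31.4
finger_force: 30.0
time: 40.33
tool_pos: [434.5, 165.4, 170.8]
tcp_rot: [-3.141, -0.0, 1.866]
contact_force: [0.0, -0.2, -0.6]
grip_width: 31.8
finger_force: 30.0
t 40.33 at [434.5 165.4 170.8] rot [-3.1406e+00 -2.0000e-04  1.8658e+00] w 31.8 dp [-0.4392 -0.0387  0.0007] rot [-0.001  -0.0002 -0.0002] rows 7.1
```

```bash
python3 -m pendant '{"dp":[[-0.03,-0.002,0],[-0.08,-0.007,0],[-0.14,-0.012,0],[-0.2,-0.017,0],[-0.26,-0.022,0],[-0.32,-0.028,0],[-0.38,-0.033,0],[-0.42,-0.037,0]],"rotation":[[0,0,0],[0,0,0],[0,0,0],[0,0,0],[0,0,0],[0,0,0],[0,0,0],[0,0,0]]}'; python3 -m pendant '{"dp":[[-0.014,-0.001,0],[-0.019,-0.0015,0],[-0.019,-0.0015,0],[-0.019,-0.0015,0.04],[-0.019,-0.0015,0.08],[-0.019,-0.0015,0.11],[-0.019,-0.0015,0.12],[-0.019,-0.0015,0.12]],"rotation":[[0,0,0],[0,0,0],[0,0,0],[0,0,0],[0,0,0],[0,0,0],[0,0,0],[0,0,0]]}'; python3 h.py 525.2 -266.1 32.4 1.866
```

```text
time: 41.32
tool_pos: [521.3, -249.6, 169.6]
tcp_rot: [-3.14, -0.002, 1.864]
contact_force: [0.4, 1.0, -0.0]
grip_width: 31.4
finger_force: 30.0
time: 42.32
tool_pos: [526.0, -265.0, 51.5]
tcp_rot: [-3.141, -0.0, 1.867]
contact_force: [0.3, 0.0, 0.6]
grip_width: 31.7
finger_force: 30.0
t 42.33 at [ 526.  -265.    51.5] rot [-3.1415e+00 -4.0000e-04  1.8668e+00] w 31.7 dp [-0.0009 -0.0011  0.0191] rot [-0.0001 -0.0004  0.0008] rows 0.3
```

```bash
python3 -m pendant '{"dp":[[0,-0.0005,0.006],[0,-0.0005,0.012],[0,-0.0005,0.016],[0,-0.0005,0.0178],[0,-0.0005,0.0178],[0,-0.0005,0.0178]],"rotation":[[0,0,0],[0,0,0],[0,0,0],[0,0,0],[0,0,0],[0,0,0]]}'; python3 h.py 525.2 -266.1 32.4 1.866
```

```text
time: 43.08
tool_pos: [525.5, -266.0, 33.6]
tcp_rot: [3.141, 0.0, 1.866]
contact_force: [-0.6, 0.6, -0.5]
grip_width: 31.5
finger_force: 30.0
t 43.08 at [ 525.5 -266.    33.6] rot [3.1413e+00 2.0000e-04 1.8658e+00] w 31.5 dp [-0.     -0.0003  0.0012] rot [ 0.0002  0.0002 -0.0002] rows 0.0
```

```bash
python3 -m pendant '{"dp":[[0,0,0.0005],[0,0,0.001],[0,0,0.001]],"rotation":[[0,0,0],[0,0,0],[0,0,0]]}'; python3 -m pendant '{"dp":[[0,0,0],[0,0,0],[0,0,0],[0,0,0]],"rotation":[[0,0,0],[0,0,0],[0,0,0],[0,0,0]]}' 0.054; python3 -m pendant '{"dp":[[0,0,-0.02],[0,0,-0.05],[0,0,-0.1],[0,0,-0.16],[0,0,-0.2],[0.01,0,-0.25],[0.02,0,-0.26],[0.02,0,-0.26]],"rotation":[[0,0,0],[0,0,0],[0,0,0],[0,0,0],[0,0,0],[0,0,0],[0,0,0],[0,0,0]]}'; python3 - <<'E'
from h import *
c=cam('wrist');H=hsv(c);S,V=H[...,1],H[...,2]
print(get_obs()['tool_pos'])
u,v=map(int,proj(c,[(509,-212,49)])[0]);b=blob(win((S<45)&(V>140),u-25,v-25,u+25,v+25))
print('jar',cv2.minEnclosingCircle(plane(c,b,49)[:,:2].astype(np.float32)))
s=cam('scene');a=cv2.resize(c['pixels'],(400,300));q=cv2.resize(s['pixels'][200:335,280:460],(400,300))
cv2.imwrite('pics/m7.png',np.hstack([a,q])[:,:,::-1])
E
```

```text
time: 43.45
tool_pos: [525.4, -265.9, 32.5]
tcp_rot: [3.142, -0.0, 1.866]
contact_force: [-0.5, 1.0, -0.7]
grip_width: 31.8
finger_force: 30.0
time: 43.95
tool_pos: [525.4, -265.9, 32.5]
tcp_rot: [3.141, -0.0, 1.866]
contact_force: [-0.4, -0.5, 1.1]
grip_width: 53.8
finger_force: 0.0
time: 44.95
tool_pos: [519.5, -246.3, 292.8]
tcp_rot: [3.141, 0.001, 1.867]
contact_force: [-1.0, 0.6, -0.8]
grip_width: 53.9
finger_force: 0.0
[ 519.22809332 -246.41287119  291.57210604]
jar ((509.03521728515625, -213.2860107421875), 22.1737117767334)
```

View pics/m7.png

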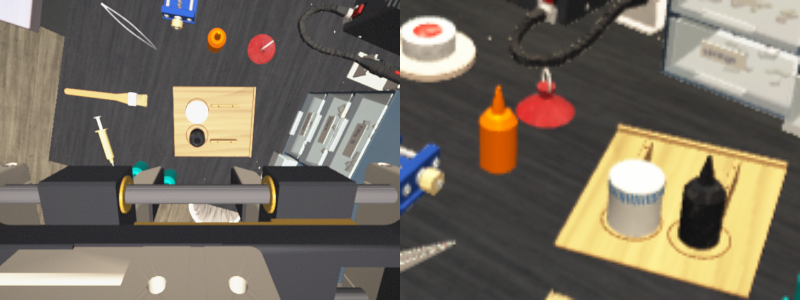

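The jar is back at (509.0,-213.3), against (508.8,-212.4) at the start, and the bottle stands in its ring. The tin is on the lid and the suction cup hasn't moved. I'll hold briefly to settle and then hand in.

```bash
python3 -m pendant '{"dp":[[0,0,0],[0,0,0],[0,0,0],[0,0,0]],"rotation":[[0,0,0],[0,0,0],[0,0,0],[0,0,0]]}' && python3 -c "
from plant import workorder;print(workorder.close_job())"
```

```text
time: 45.55
tool_pos: [519.6, -246.8, 292.3]
tcp_rot: [-3.142, -0.0, 1.866]
contact_force: [-0.4, 0.4, -0.1]
grip_width: 54.2
finger_force: 0.0
the job is handed in; nothing more can be done
None
```

The job is handed in at about 46 s, though the hand-in gave no verdict: the tin lies about 1 mm off the lid's centre, the jar is back within about 1 mm of its start (measured), the bottle was set down where it was gripped and stands in its ring, and I saw no shift of the suction cup or the reel.

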